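# Lay the loco body shells in the stock tray and swing its gate shut

## Robot

A 7-joint arm with a two-finger parallel gripper is mounted at the origin on the work surface. World frame = base frame: x ahead of the robot, y to its left, z up, the work surface at z = 0. Lengths are in m, angles in rad, forces in N, time in s.
With the tool pointing down it reaches from about 0.4 to 0.85 m from the base axis. Payload 10.4 kg.
Tool frame: the origin (TCP) lies between the finger pads; the fingertips stand manip.tcp_to_tips ahead of it and the grasp point (between the pads) lies 5 mm behind it (manip.tcp_to_tips is the distance from the TCP to the fingertips, in m); z points along the fingers, y is the direction in which the jaws open and shut (so a half turn about z gives the same grasp; the last joint's range is limited). The gripper opens to 85 mm and grips with 20 to 120 N. Pads are 22 mm wide; open, the fingers measure 114 mm over their backs; the gripper's body (76 mm by 85 mm) begins 54 mm behind the grasp point. The pads swing forward as they close: fully open they stand 13 mm farther back than shut.
Start: joints at [-1.251, 0.332, -0.065, 1.46, 0.022, 1.35, -0.088], TCP at [0.21, 0.589, 0.245] pointing down, gripper open.
Joint ranges: [-2.6, 2.6], [-0.5, 2.12], [-1.47, 1.34], [0.16, 2.42], [-1.27, 4.41], [0.06, 2.06], [-2.6, 2.6]. Speed limits (rad/s): [2.22, 2.22, 2.79, 2.79, 3.14, 3.14, 3.14].

## Interface

Orientations are given as a rotation vector (axis times angle).
In Python, from cell import manip gives the robot as it stands.
- The arm moves only by the tool play_rows, never from a script. Its argument "increments" is one flat list of numbers, 7 for each row, row after row: the finger opening in mm, from 0 to 85.4, then the shift along the tool's x, y, z in mm, then the turn, a rotation vector about the tool's x, y, z in degrees. A call has 1 to 20 rows; each row shifts and turns the pose as measured when the row begins, along the tool's axes as they then stand; what a row does not reach is not made up. A row lasts 1/12 s, in which the tool goes at most 41.7 mm and 7.16 degrees, less where a joint would pass 70% of its speed; a pose out of reach is approached as far as the arm can. A call with a gripper value outside its range is refused whole. The fingers move at their own pace and stop on an object; the grip force is fixed at half the most. Time passes only in rows, so rows that do not move let the fingers close. It gives the time, the measured TCP pose, the force and the opening at its end, in the units of the state.
- manip.state(): the state, without advancing time (a new reading comes with each control period).
- manip.snapshot(name): name is "scene" or "top"; returns a dict with "frame" (420x560x3 uint8, red, green, blue), "depth" (420x560 float32, m along the optical axis (not along the pixel's ray), 0 where there is no reading), "fovy" (degrees; the focal length in pixels is half the picture's height over the tangent of half this angle, whatever the lens; pixels are square), "cx", "cy" (the principal point, pixels), "world_from_camera" (4x4, takes a point from camera to world coordinates). Camera axes: x right, y up, looking along -z (the intrinsics and any distortion apply to the point x, -y, -z); pixel columns grow to the right and rows downward; lengths in m; the calibration is good to about 2 mm. A picture is of the moment at which its call begins.
- manip.hand_in(): hands the job in, once; it reports no verdict.
Trained networks look in the newest picture that a camera, given by its name, has taken for a name from the list of things; names that differ only in an ending like _2 or _b are one class to them, and where a whole thing is asked for, a point or a joint stands for the part that bears it (a point fixed in the world has none). Each returns a list of dicts, best first, with "conf" (0 to 1); they miss things now and then, are a little off and sometimes report something else, mostly with a low value. They report only what shows in the picture. A call takes as long as a camera call.
- manip.search_frame(label, camera): "xy" ([column, row] in pixels, amid what is visible of it).
- manip.outline_of(label, camera): "region" (420x560 bool, what is visible of it) and "xy" ([column, row] in pixels, amid what is visible of it).
The state is a dict: "clock": time; "q": joint angles; "qd": joint speeds; "effort": joint torques, N m; "eef_pos": TCP position; "ee_rot": TCP orientation; "wrist_force": force on the tool from outside, world axes, zero at the start; "moment": the same for the moment, N m; "width": finger opening in m.
Only numpy, scipy, OpenCV 4.12 (cv2) and the standard library are available. Lean on these libraries where they do the work, as an engineer would, in place of code of your own. Each camera call takes 0.05 s, during which the arm holds its last target. There are 200 camera calls.

## Task

Gently lay the silver and the blue locomotive body shells from the cutting mat upright in the two empty lanes of the stock tray, one in each, lengthwise, fully inside and flat on the floor, with their cabs at the same end as that of the green shell already parked there. When both lie there and you have let go of them, swing the red gate fully shut across the open ends of the lanes. Leave the green shell, the paint jar, the glue bottle, the screwdriver and the bogie where they are.

Things in the scene. Friction and masses are not known exactly. Their poses are not given: they have to be found in the camera images.
- tray: (Sizes in mm.) Plywood tray 200 (x) by 172 (y), fixed on the 3 mm lilac cutting mat. Origin: underside, mid-lanes; z up. Three lanes run along y, closed at +y by a wall 24 high (inner face y = +83), open at y = -83. Floor 4 above the origin. Lanes 46 wide at x = -62, 0 (both empty) and +62 (green shell, cab to the closed end, +y), between black strips 16 wide, tops 12 above the origin.
- lane_near (a point): Middle of the floor of the empty lane at tray x = -62 (the one nearest to the robot); axes as the tray's.
- lane_mid (a point): Middle of the floor of the empty middle lane, tray x = 0; axes as the tray's.
- gate (a joint): Angle of the red swing gate, rad. 0 = shut: the bar lies along the tray's +x, across the open lane ends, at its stop. Up to 1.55 = open: the bar points to the tray's -y. Opens clockwise seen from above, about a vertical pivot; stays where it is left (friction about 0.05 N m).
- gate_pivot (a point): Point on the gate's vertical pivot axis (brass post at tray x = -100, y = -92), at the height of the knob's top.
- gate_knob (a point): Centre of the top of the gate's aluminium knob, an upright round pin 14 in diameter, 35 tall, 131 from the pivot, top 61 above the mat, standing on the bar. The red bar is 196 long, 12 thick, 20 high (6 to 26 above the mat).
- shell_silver: Loose silver loco body shell, red sill, silver cab with black roof. Sill 140 x 34 x 10 high; on it a hood 26 wide, 44 high, from 66 behind to 20 ahead of the origin; then the cab, 34 wide, 50 high, to 52 ahead; then a short nose 26 wide, 32 high. 150 g, more or less. Grip the hood near the origin. Origin: centre of underside; x towards the cab end, z up.
- shell_blue: Loose dark blue loco body shell, yellow sill and cab, black roof. Sill 140 x 34 x 10 high; on it a hood 26 wide, 44 high, from 66 behind to 20 ahead of the origin; then the cab, 34 wide, 50 high, to 52 ahead; then a short nose 26 wide, 32 high. 150 g, more or less. Grip the hood near the origin. Origin: centre of underside; x towards the cab end, z up.
- silver_cab (a point): Middle of the cab roof of the silver shell, 36 ahead of its origin.
- blue_cab (a point): Middle of the cab roof of the blue shell, 36 ahead of its origin.
- shell_parked: Green loco body shell, black sill, same shape and axes as the silver one, lying in the tray lane at x = +62 with its cab towards the tray's +y. Leave alone.
- parked_cab (a point): Middle of the cab roof of the green shell, 36 ahead of its origin.
- paint_jar: Paint jar with red cap, 34 in diameter, 48 high, origin under its centre. Leave alone.
- glue_bottle: White glue bottle with yellow cap, 32 in diameter, 75 high, origin under its centre. Leave alone.
- screwdriver: Screwdriver with blue handle, 150 long, lying beyond the tray; origin under its middle, x axis along it. Leave alone.
- bogie: Small black bogie (wheel truck), 56 x 30 x 17, origin under its centre. Leave alone.

How it is judged:
On the way, in this order (a step that is already met when the one before it is completed fails the run):
1. both shells lie released and flat in the two empty lanes, one in each, cabs towards the closed end, with the gate not yet shut (contact force between the fingers and shell_silver below 0.05 N and contact force between the fingers and shell_blue below 0.05 N and linear speed of each of shell_silver, shell_blue below 0.02 m/s and ((x of shell_silver in the frame of tray between -0.01 and 0.01 m and y of shell_silver in the frame of tray between -0.0135 and 0.0135 m and z of shell_silver in the frame of tray between 0 and 0.008 m and angle between each of shell_silver, shell_blue's own z axis and vertical below 0.06 rad and angle between the x axis of each of shell_silver, shell_blue and the y axis of tray, either way round below 0.12 rad and y of each of silver_cab, blue_cab in the frame of tray above 0 m and x of shell_blue in the frame of tray between -0.072 and -0.052 m and y of shell_blue in the frame of tray between -0.0135 and 0.0135 m and z of shell_blue in the frame of tray between 0 and 0.008 m) or (x of shell_silver in the frame of tray between -0.072 and -0.052 m and y of shell_silver in the frame of tray between -0.0135 and 0.0135 m and z of shell_silver in the frame of tray between 0 and 0.008 m and angle between each of shell_silver, shell_blue's own z axis and vertical below 0.06 rad and angle between the x axis of each of shell_silver, shell_blue and the y axis of tray, either way round below 0.12 rad and y of each of silver_cab, blue_cab in the frame of tray above 0 m and x of shell_blue in the frame of tray between -0.01 and 0.01 m and y of shell_blue in the frame of tray between -0.0135 and 0.0135 m and z of shell_blue in the frame of tray between 0 and 0.008 m)) and value of joint gate above 0.3 rad), for 0.2 s.
2. the gate is swung shut (value of joint gate below 0.08 rad), for 0.2 s.
At the end, for the whole second after the job is handed in: Silver and blue shells at rest, released, one per empty lane: within 10 mm of its middle line, 13.5 mm lengthwise, underside < 4 mm off its floor, tilt < 0.06 rad, within 0.12 rad of the lane, cab to the closed end (+y); the green shell likewise still in its lane; gate within 0.08 rad of shut (contact force between the fingers and shell_silver below 0.05 N and contact force between the fingers and shell_blue below 0.05 N and linear speed of each of shell_silver, shell_blue below 0.02 m/s and ((x of shell_silver in the frame of tray between -0.01 and 0.01 m and y of shell_silver in the frame of tray between -0.0135 and 0.0135 m and z of shell_silver in the frame of tray between 0 and 0.008 m and angle between each of shell_silver, shell_blue's own z axis and vertical below 0.06 rad and angle between the x axis of each of shell_silver, shell_blue and the y axis of tray, either way round below 0.12 rad and y of each of silver_cab, blue_cab in the frame of tray above 0 m and x of shell_blue in the frame of tray between -0.072 and -0.052 m and y of shell_blue in the frame of tray between -0.0135 and 0.0135 m and z of shell_blue in the frame of tray between 0 and 0.008 m) or (x of shell_silver in the frame of tray between -0.072 and -0.052 m and y of shell_silver in the frame of tray between -0.0135 and 0.0135 m and z of shell_silver in the frame of tray between 0 and 0.008 m and angle between each of shell_silver, shell_blue's own z axis and vertical below 0.06 rad and angle between the x axis of each of shell_silver, shell_blue and the y axis of tray, either way round below 0.12 rad and y of each of silver_cab, blue_cab in the frame of tray above 0 m and x of shell_blue in the frame of tray between -0.01 and 0.01 m and y of shell_blue in the frame of tray between -0.0135 and 0.0135 m and z of shell_blue in the frame of tray between 0 and 0.008 m)) and x of shell_parked in the frame of tray between 0.052 and 0.072 m and y of shell_parked in the frame of tray between -0.0135 and 0.0135 m and z of shell_parked in the frame of tray between 0 and 0.008 m and angle between shell_parked's own z axis and vertical below 0.06 rad and angle between the x axis of shell_parked and the y axis of tray, either way round below 0.12 rad and y of parked_cab in the frame of tray above 0 m and value of joint gate below 0.08 rad); the robot touches nothing.
It fails at once if a shell was dropped: falling free with its underside more than about 25 mm above the lane floor ((height (world z) of shell_silver above 0.032 m and contact force between shell_silver and anything else below 0.01 N) or (height (world z) of shell_blue above 0.032 m and contact force between shell_blue and anything else below 0.01 N)).
It fails at once if a shell was slammed or pressed hard into the tray (contact force above 40 N) (contact force between any of shell_silver, shell_blue and tray above 40 N).
It fails at once if the green shell was shifted by more than 15 mm (distance of shell_parked from where it was at the start of the episode above 0.015 m).
It fails at once if the paint jar, glue bottle, screwdriver or bogie was shifted by more than 20 mm (distance of any of paint_jar, glue_bottle, screwdriver, bogie from where it was at the start of the episode above 0.02 m).
It also fails if it takes over 64 s, if anything falls off the work surface, if the arm or the gripper's body presses on something with over 40 N, if the wrist force passes 120 N, or if a joint passes its speed limit or range.

## Working session

There is one attempt and no reset: what is moved stays moved. The work goes in short steps, Python scripts to look and compute and a tool call to move; the robot and the scene stay as the last step left them, time stands still between calls to the robot, and variables do not carry over. Pictures are saved under pics/ and viewed, on a budget of 10 in all, crops included, one or two more only if the job needs it, and the job is handed in when it is done.

Besides the shell and the picture viewer there is one more tool, called after ">>>" as name(argument=value, ...), one argument or row to a line, values as JSON. play_rows: Moves the arm, as the interface text tells. Its arguments: {"type":"object","properties":{"increments":{"type":"array"}},"required":["increments"]}

```bash
mkdir -p pics; cat > h.py <<'E'
import numpy as np, cv2
from cell import manip
def snap(n): return manip.snapshot(n)
def cloud(s):
    d=s["depth"]; f=210/np.tan(np.radians(s["fovy"])/2)
    v,u=np.mgrid[:420,:560]
    p=np.stack([(u-s["cx"])/f*d,-(v-s["cy"])/f*d,-d],-1)
    T=np.array(s["world_from_camera"]); w=p@T[:3,:3].T+T[:3,3]
    w[d==0]=np.nan
    return w
def save(s,n): cv2.imwrite("pics/"+n,s["frame"][...,::-1])
E
python3 - <<'E'
from h import *
st=manip.state(); print(st["clock"],st["eef_pos"],st["ee_rot"],st["width"],manip.tcp_to_tips)
im=[]
for c in("scene","top"):
    s=snap(c); im.append(s["frame"]); w=cloud(s); print(c,s["fovy"],s["cx"],s["cy"],[k for k in s],np.round(s["world_from_camera"],3).tolist())
    for l in ("shell_silver","shell_blue","shell_parked","silver_cab","blue_cab","parked_cab","gate_knob","gate_pivot","tray","paint_jar","glue_bottle","bogie","screwdriver"):
        for r in manip.search_frame(l,c)[:2]:
            x,y=map(int,np.round(r["xy"])); print(l,round(r["conf"],2),(x,y),np.round(w[y,x],3))
    save(s,c+"0.png")
E
```

```text
0.0 [0.20993904 0.58830445 0.24449106] [-5.35715902e-01 -3.09538009e+00  2.26839190e-03] 0.08556424472568919 0.014
scene 43.30803703784736 281.0240470928847 212.49269719145715 ['frame', 'depth', 'fovy', 'cx', 'cy', 'world_from_camera'] [[-0.124, -0.847, 0.517, 1.242], [0.992, -0.103, 0.07, 0.105], [-0.006, 0.522, 0.853, 1.168], [0.0, 0.0, 0.0, 1.0]]
shell_silver 0.73 (378, 247) [0.628 0.255 0.043]
shell_blue 0.69 (398, 196) [0.477 0.301 0.046]
shell_parked 0.66 (229, 232) [ 0.632 -0.106  0.047]
shell_parked 0.19 (399, 196) [0.478 0.303 0.048]
silver_cab 0.84 (385, 249) [0.632 0.272 0.044]
blue_cab 0.85 (398, 195) [0.475 0.3   0.048]
parked_cab 0.77 (229, 232) [ 0.632 -0.106  0.047]
parked_cab 0.16 (162, 177) [ 0.474 -0.317  0.02 ]
gate_knob 0.62 (160, 174) [ 0.466 -0.324  0.022]
gate_pivot 0.93 (224, 200) [ 0.525 -0.141  0.018]
tray 0.73 (224, 203) [ 0.532 -0.139  0.016]
paint_jar 0.65 (397, 198) [0.481 0.299 0.043]
paint_jar 0.63 (165, 174) [ 0.47  -0.308  0.03 ]
glue_bottle 0.81 (458, 232) [0.568 0.444 0.052]
bogie 0.76 (138, 260) [ 0.722 -0.314  0.023]
bogie 0.67 (459, 233) [0.57 
[... 619 characters left out ...]
0) [ 0.52  -0.128  0.013]
blue_cab 0.84 (176, 264) [0.453 0.293 0.041]
parked_cab 0.73 (125, 227) [0.556 0.435 0.05 ]
parked_cab 0.67 (316, 205) [ 0.613 -0.094  0.057]
gate_knob 0.57 (390, 258) [ 0.467 -0.301  0.026]
gate_pivot 0.96 (326, 235) [ 0.535 -0.126  0.007]
gate_pivot 0.18 (318, 207) [ 0.608 -0.1    0.055]
tray 0.89 (326, 238) [ 0.526 -0.125  0.014]
paint_jar 0.7 (429, 203) [ 0.62  -0.415  0.044]
paint_jar 0.3 (330, 237) [ 0.529 -0.136  0.012]
glue_bottle 0.7 (124, 227) [0.555 0.437 0.052]
glue_bottle 0.22 (326, 237) [ 0.529 -0.125  0.013]
bogie 0.7 (388, 174) [ 0.713 -0.311  0.015]
screwdriver 0.76 (296, 165) [ 0.739 -0.042  0.025]
screwdriver 0.62 (326, 236) [ 0.532 -0.126  0.008]
```

```bash
ls
```

```text
h.py
pics
```

View pics/scene0.png

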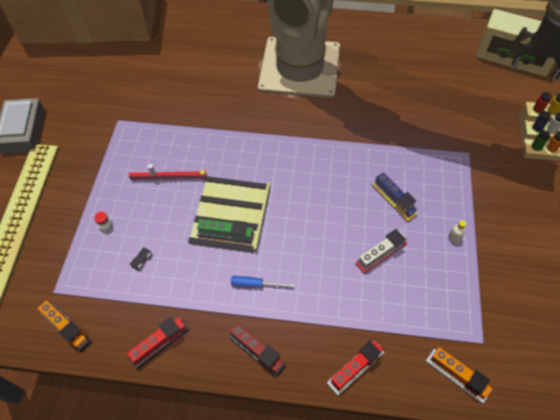

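View pics/top0.png

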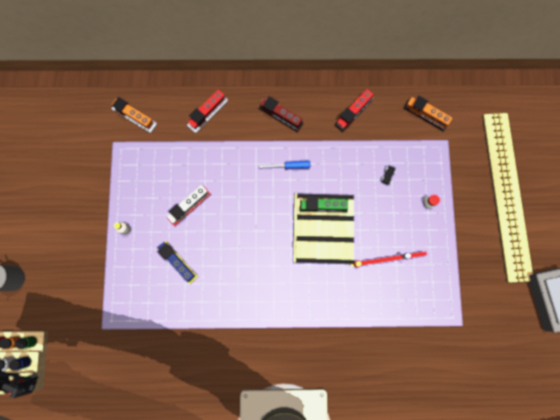

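```bash
cat >> h.py <<'E'
def fit(w,c,r,z0,z1):
    m=(np.hypot(w[...,0]-c[0],w[...,1]-c[1])<r)&(w[...,2]>z0)&(w[...,2]<z1)
    p=w[m]; 
    (cx,cy),(a,b),ang=cv2.minAreaRect((p[:,:2]*1000).astype(np.float32))
    ang=np.radians(ang)
    if a<b: a,b=b,a; ang+=np.pi/2
    q=p[:,:2]-p[:,:2].mean(0); u=np.linalg.svd(q,full_matrices=False)[2][0]
    return dict(n=len(p),c=(round(cx),round(cy)),size=(round(a),round(b)),ang=round(np.degrees(ang)%180,1),pca=round(np.degrees(np.arctan2(u[1],u[0]))%180,1),mean=np.round(p.mean(0)*1000).tolist(),zmed=round(np.median(p[:,2])*1000,1))
E
python3 - <<'E'
from h import *
for c in("scene","top"):
    s=snap(c); w=cloud(s); print(c)
    mat=w[(np.abs(w[...,0]-.6)<.2)&(np.abs(w[...,1])<.4)]; print("mat z",np.nanmedian(mat[:,2]), "std", np.nanstd(mat[np.abs(mat[:,2]-.003)<.006][:,2]))
    for n,k in dict(silver=(.62,.255),blue=(.466,.293),green=(.615,-.11)).items():
        print(n,"top",fit(w,k,.095,.039,.07)); print("   all",fit(w,k,.095,.010,.07))
    print("tray",fit(w,(.53,-.13),.17,.010,.07)); print("gate", fit(w,(.46,-.30),.13,.012,.035))
    print("knob",fit(w,(.46,-.30),.12,.042,.08))
    # strips: dark pixels near tray height
    g=s["frame"].max(2); m=(g<70)&(np.hypot(w[...,0]-.52,w[...,1]+.13)<.14)&(w[...,2]>.008)&(w[...,2]<.022)
    n,L,S,C=cv2.connectedComponentsWithStats(m.astype(np.uint8))
    for i in range(1,n):
        if S[i,4]>30:
            p=(w[L==i][:,:2]*1000).astype(np.float32); print("strip",S[i,4],cv2.minAreaRect(p),np.median(w[L==i][:,2]))
    for l in("shell_silver","shell_blue"):
        r=manip.outline_of(l,c)[0]; p=w[r["region"]]; b=p[(s["frame"][r["region"]].max(1)<60)]; print(l,"dark mean",np.nanmean(b,0),len(b),"all",np.nanmean(p,0))
E
```

```text
scene
mat z 0.003567182684306891 std 0.0023490693791298894
silver top {'n': 603, 'c': (626, 266), 'size': (130, 37), 'ang': np.float64(131.5), 'pca': np.float64(132.9), 'mean': [627.0, 267.0, 48.0], 'zmed': np.float64(48.2)}
   all {'n': 914, 'c': (624, 269), 'size': (141, 37), 'ang': np.float64(132.2), 'pca': np.float64(131.9), 'mean': [633.0, 266.0, 40.0], 'zmed': np.float64(45.9)}
blue top {'n': 515, 'c': (461, 297), 'size': (130, 38), 'ang': np.float64(41.5), 'pca': np.float64(43.0), 'mean': [465.0, 297.0, 48.0], 'zmed': np.float64(48.2)}
   all {'n': 936, 'c': (483, 278), 'size': (140, 93), 'ang': np.float64(46.8), 'pca': np.float64(44.3), 'mean': [471.0, 297.0, 37.0], 'zmed': np.float64(42.4)}
green top {'n': 636, 'c': (616, -120), 'size': (131, 41), 'ang': np.float64(85.2), 'pca': np.float64(88.5), 'mean': [622.0, -118.0, 51.0], 'zmed': np.float64(51.4)}
   all {'n': 1929, 'c': (603, -109), 'size': (180, 168), 'ang': np.float64(62.1), 'pca': np.float64(94.2), 'mean': [617.0, -111.0, 29.0], 'zmed': np.float64(21.6)}
tray {'n': 2991, 'c': (529, -149), 'size': (283, 257), 'ang': 
[... 2708 characters left out ...]
93496036529541), 88.02411651611328) 0.013125045947480762
strip 141 ((586.0249633789062, -123.14778137207031), (154.5880889892578, 8.18882942199707), 88.08746337890625) 0.013412424249244381
strip 140 ((523.8606567382812, -121.81367492675781), (154.0345916748047, 7.76247501373291), 88.28455352783203) 0.013518815896625958
strip 105 ((461.3844299316406, -119.00350189208984), (155.80111694335938, 5.573495388031006), 88.07672882080078) 0.013568959558265092
shell_silver dark mean [0.59671037 0.29359005 0.05137682] 93 all [0.61902686 0.26405625 0.0364828 ]
shell_blue dark mean [0.48827603 0.3197731  0.05091016] 101 all [0.45920347 0.29157238 0.04092847]<stdin>:16: RuntimeWarning: Mean of empty slice
```

```bash
cat >> h.py <<'E'
from scipy.spatial.transform import Rotation as Ro
def go(x,y,z,yaw):
    """mm, deg: print shift (tool axes, present orientation) and following turn"""
    s=manip.state(); R=Ro.from_rotvec(s["ee_rot"]); p=np.array(s["eef_pos"])*1000
    t=np.radians(yaw); G=Ro.from_matrix(np.array([[np.cos(t),np.sin(t),0],[np.sin(t),-np.cos(t),0],[0,0,-1]]))
    d=np.array([x,y,z])-p; sh=R.inv().apply(d); rv=(R.inv()*G).as_rotvec(degrees=True)
    X=R.as_matrix()
    print("t",round(s["clock"],2),"pos",np.round(p,1),"yaw",round(np.degrees(np.arctan2(X[1,0],X[0,0])),1),"w",round(s["width"]*1000,1),"F",np.round(s["wrist_force"],1))
    print("shift",np.round(sh,1),"rows>=",round(np.linalg.norm(sh)/40,1),"turn",np.round(rv,2),"rows>=",round(np.linalg.norm(rv)/7,1), "shift after turn", np.round(G.inv().apply(d),1))
E
python3 - <<'E'
from h import *
go(623,268,150,132)
# tray frame extents
a=np.radians(-1.8)
for c in("scene","top"):
    s=snap(c); w=cloud(s); X=w-np.array([.555,-.12,.003]); tx=X[...,0]*np.cos(a)+X[...,1]*np.sin(a); ty=-X[...,0]*np.sin(a)+X[...,1]*np.cos(a); z=w[...,2]
    wl=(np.abs(tx)<.08)&(ty>.05)&(ty<.12)&(z>.021)&(z<.032)&(tx<.03); print(c,"wall",wl.sum(),np.percentile(ty[wl],[5,50,95]),np.median(z[wl]))
    f=s["frame"].astype(int); ply=(f[...,0]>f[...,2]+25)&(f[...,0]>120)
    for lo,hi in((-.075,-.05),(-.012,.012)):
        m=ply&(tx>lo)&(tx<hi)&(np.abs(ty)<.13); print(" floor ty",m.sum(),np.percentile(ty[m],[1,99]),np.median(z[m]))
    # plywood lanes x extents
    m=ply&(np.abs(ty)<.06)&(np.abs(tx)<.12)
    h,e=np.histogram(tx[m],np.arange(-.11,.111,.005)); print(dict(zip(np.round(e[:-1]*1000).astype(int).tolist(),h.tolist())))
E
```

```text
t 1.7 pos [210.1 588.7 245.3] yaw 160.4 w 85.2 F [-0.3  0.1  0.4]
shift [-496.7 -163.2   95.3] rows>= 13.3 turn [ 1.000e-02 -0.000e+00  2.836e+01] rows>= 4.1 shift after turn [-514.6   92.3   95.3]
scene wall 91 [0.08148279 0.08451169 0.08712274] 0.026650441649474388
 floor ty 505 [-0.08374584  0.08574394] 0.0070233817481792915
 floor ty 530 [-0.08384401  0.08612138] 0.006954465865270265
{-110: 0, -105: 0, -100: 0, -95: 1, -90: 42, -85: 72, -80: 70, -75: 69, -70: 70, -65: 72, -60: 77, -55: 64, -50: 73, -45: 26, -40: 27, -35: 3, -30: 1, -25: 60, -20: 76, -15: 70, -10: 82, -5: 76, 0: 79, 5: 78, 10: 74, 15: 44, 20: 17, 25: 7, 30: 0, 35: 0, 40: 3, 45: 8, 50: 0, 55: 0, 60: 0, 65: 0, 70: 0, 75: 3, 80: 11, 85: 1, 90: 0, 95: 0, 100: 0, 105: 0}
top wall 82 [0.08032156 0.08303982 0.08585625] 0.025734247652642428
 floor ty 513 [-0.08103597  0.08548824] 0.005270313632614432
 floor ty 484 [-0.08121413  0.08596704] 0.005545674783247412
{-110: 0, -105: 0, -100: 0, -95: 0, -90: 51, -85: 73, -80: 71, -75: 77, -70: 72, -65: 75, -60: 72, -55: 71, -50: 76, -45: 74, -40: 57, -35: 0, -30: 3, -25: 63, -20: 72, -15: 71, -10: 72, -5: 73, 0: 70, 5: 69, 10: 70, 15: 74, 20: 85, 25: 4, 30: 0, 35: 23, 40: 72, 45: 61, 50: 0, 55: 0, 60: 0, 65: 0, 70: 0, 75: 0, 80: 0, 85: 1, 90: 0, 95: 0, 100: 0, 105: 0}
```

>>> play_rows(
  increments=[60, -35.5, -11.7, 6.8, 0, 0, 0, 60, -35.5, -11.7, 6.8, 0, 0, 0, 60, -35.5, -11.7, 6.8, 0, 0, 0, 60, -35.5, -11.7, 6.8, 0, 0, 0, 60, -35.5, -11.7, 6.8, 0, 0, 0, 60, -35.5, -11.7, 6.8, 0, 0, 0, 60, -35.5, -11.7, 6.8, 0, 0, 0, 60, -35.5, -11.7, 6.8, 0, 0, 0, 60, -35.5, -11.7, 6.8, 0, 0, 0, 60, -35.5, -11.7, 6.8, 0, 0, 0, 60, -35.5, -11.7, 6.8, 0, 0, 0, 60, -35.5, -11.7, 6.8, 0, 0, 0, 60, -35.5, -11.7, 6.8, 0, 0, 0, 60, -35.5, -11.7, 6.8, 0, 0, 0, 60, 0, 0, 0, 0, 0, 7, 60, 0, 0, 0, 0, 0, 7, 60, 0, 0, 0, 0, 0, 7, 60, 0, 0, 0, 0, 0, 7, 60, 0, 0, 0, 0, 0, 0],
)

```text
clock: 3.38
eef_pos: [0.6419, 0.2518, 0.1425]
ee_rot: [-1.27, -2.873, -0.002]
wrist_force: [0.1, -0.2, 0.0]
width: 0.06
```

```bash
python3 - <<'E'
from h import *
go(624,266.5,80,132)
E
```

```text
t 3.38 pos [641.9 251.8 142.5] yaw 132.3 w 60.0 F [ 0.1 -0.2  0. ]
shift [22.9 -3.4 62.5] rows>= 1.7 turn [ 0.05 -0.07  0.31] rows>= 0.0 shift after turn [22.9 -3.5 62.5]
```

>>> play_rows(
  increments=[60, 7.5, -1, 20, 0, 0, 0, 60, 7.5, -1, 20, 0, 0, 0, 60, 4, -1, 18, 0, 0, 0, 60, 0, 0, 0, 0, 0, 0],
)

```text
clock: 3.72
eef_pos: [0.6275, 0.2648, 0.0842]
ee_rot: [1.247, 2.881, 0.006]
wrist_force: [-0.9, 0.4, -0.9]
width: 0.0599
```

```bash
python3 - <<'E'
from h import *
go(624,266.5,32,132)
s=snap("top"); f=s["frame"]; a=cv2.resize(f[150:330,100:280],(560,560),interpolation=2); cv2.imwrite("pics/a.png",a[...,::-1])
E
```

```text
t 3.72 pos [627.5 264.8  84.2] yaw 133.2 w 59.9 F [-0.9  0.4 -0.9]
shift [ 3.7 -1.6 52.2] rows>= 1.3 turn [0.24 0.02 1.18] rows>= 0.2 shift after turn [ 3.7 -1.5 52.2]
```

View pics/a.png

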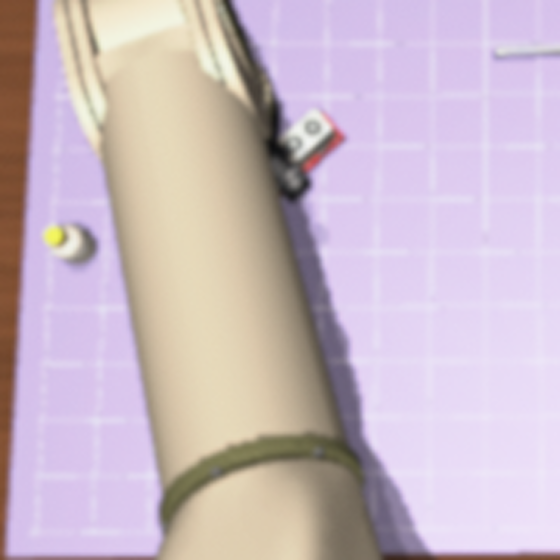

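The top view is mostly arm; one finger shows beside the silver hood (crop ~290,165), so it is straddling as planned. Descending.

>>> play_rows(
  increments=[60, 1.5, -1, 14, 0, 0, 1, 60, 1, -0.5, 14, 0, 0, 0, 60, 1, 0, 14, 0, 0, 0, 60, 0, 0, 8, 0, 0, 0, 60, 0, 0, 0, 0, 0, 0],
)

```text
clock: 4.18
eef_pos: [0.6289, 0.2672, 0.0386]
ee_rot: [1.259, 2.869, 0.016]
wrist_force: [-0.6, 0.2, -1.2]
width: 0.0599
```

```bash
python3 - <<'E'
from h import *
go(624,266.5,32,132)
E
```

```text
t 4.18 pos [628.9 267.2  38.6] yaw 132.6 w 59.9 F [-0.6  0.2 -1.2]
shift [ 2.8 -4.1  6.5] rows>= 0.2 turn [0.73 0.19 0.62] rows>= 0.1 shift after turn [ 2.7 -4.1  6.6]
```

>>> play_rows(
  increments=[60, 2.5, -4, 4, 0.7, 0.2, 0.5, 60, 1, -1, 2.5, 0, 0, 0, 60, 0, 0, 0, 0, 0, 0, 20, 0, 0, 0, 0, 0, 0, 20, 0, 0, 0, 0, 0, 0, 20, 0, 0, 0, 0, 0, 0, 20, 0, 0, 0, 0, 0, 0, 20, 0, 0, 0, 0, 0, 0],
)

```text
clock: 4.85
eef_pos: [0.6239, 0.2665, 0.0339]
ee_rot: [1.274, 2.87, 0.003]
wrist_force: [-0.7, 0.5, -2.6]
width: 0.025
```

```bash
python3 - <<'E'
from h import *
go(624,266.5,32,132)
E
```

```text
t 4.85 pos [623.9 266.5  33.9] yaw 132.1 w 25.0 F [-0.7  0.5 -2.6]
shift [-0.   0.1  1.9] rows>= 0.0 turn [0.12 0.02 0.13] rows>= 0.0 shift after turn [-0.   0.1  1.9]
```

>>> play_rows(
  increments=[20, 0, 0, -10, 0, 0, 0, 20, 0, 0, -20, 0, 0, 0, 20, 0, 0, -25, 0, 0, 0, 20, 0, 0, -25, 0, 0, 0, 20, 0, 0, -10, 0, 0, 0],
)

```text
clock: 5.27
eef_pos: [0.6211, 0.2649, 0.1249]
ee_rot: [-1.274, -2.868, 0.008]
wrist_force: [1.6, -0.7, -1.4]
width: 0.0247
```

```bash
python3 - <<'E'
from h import *
go(557,-115,125,88.2)
E
```

```text
t 5.27 pos [621.1 264.9 124.9] yaw 132.1 w 24.7 F [ 1.6 -0.7 -1.4]
shift [-238.9 -302.3    1.5] rows>= 9.6 turn [-0.39  0.06 43.91] rows>= 6.3 shift after turn [-3.817e+02 -5.210e+01 -1.000e-01]
```

>>> play_rows(
  increments=[20, -10, -12, 0, 0, 0, 0, 20, -18, -23, 0, 0, 0, 0, 20, -20, -25, 0, 0, 0, 0, 20, -20, -25, 0, 0, 0, 0, 20, -20, -25, 0, 0, 0, 0, 20, -20, -25, 0, 0, 0, 0, 20, -20, -25, 0, 0, 0, 0, 20, -20, -25, 0, 0, 0, 0, 20, -20, -25, 0, 0, 0, 0, 20, -20, -25, 0, 0, 0, 0, 20, -15, -19, 0, 0, 0, 0, 20, -8, -10, 0, 0, 0, 3, 20, 0, 0, 0, 0, 0, 6, 20, 0, 0, 0, 0, 0, 6, 20, 0, 0, 0, 0, 0, 6, 20, 0, 0, 0, 0, 0, 6, 20, 0, 0, 0, 0, 0, 6, 20, 0, 0, 0, 0, 0, 6, 20, 0, 0, 0, 0, 0, 3],
)

```text
clock: 6.85
eef_pos: [0.5545, -0.0896, 0.1185]
ee_rot: [-2.276, -2.152, 0.013]
wrist_force: [0.4, 0.6, -1.9]
width: 0.025
```

```bash
python3 - <<'E'
from h import *
go(557,-123.5,80,88.2)
E
```

```text
t 6.85 pos [554.5 -89.6 118.5] yaw 86.8 w 25.0 F [ 0.4  0.6 -1.9]
shift [-33.7   4.9  38.5] rows>= 1.3 turn [-0.71 -0.01 -1.4 ] rows>= 0.2 shift after turn [-33.8   3.6  38.5]
```

>>> play_rows(
  increments=[20, -10, 1, 5, -0.7, 0, -1, 20, -12, 1, 12, 0, 0, 0, 20, -9, 1, 12, 0, 0, 0, 20, -3, 1, 8, 0, 0, 0, 20, 0, 0, 0, 0, 0, 0],
)

```text
clock: 7.27
eef_pos: [0.5559, -0.123, 0.0769]
ee_rot: [-2.274, -2.164, 0.001]
wrist_force: [-0.1, -0.0, -1.8]
width: 0.0251
```

```bash
python3 - <<'E'
from h import *
go(557,-123.5,45,88.2)
ims=[]
for c,sl in(("scene",(slice(140,280),slice(160,300))),("top",(slice(160,290),slice(260,390)))):
    s=snap(c); ims.append(cv2.resize(s["frame"][sl],(400,400),interpolation=2)[...,::-1])
cv2.imwrite("pics/b.png",np.hstack(ims))
E
```

```text
t 7.27 pos [ 555.9 -123.    76.9] yaw 87.2 w 25.1 F [-0.1 -0.  -1.8]
shift [-0.5  1.2 31.9] rows>= 0.8 turn [-0.13 -0.09 -1.02] rows>= 0.1 shift after turn [-0.5  1.1 31.9]
```

View pics/b.png

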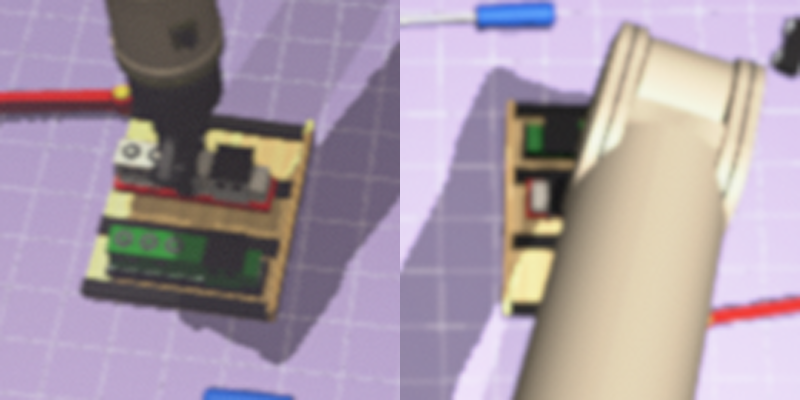

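```bash
python3 - <<'E'
from h import *
for c in("scene","top"):
    s=snap(c); w=cloud(s); f=s["frame"].astype(int)
    for n,cx,lo,hi in(("silver",.557,.0925,.105),("green",.618,.0545,.065)):
        m=(np.abs(w[...,0]-cx)<.03)&(w[...,1]>-.12)&(w[...,1]<-.03)&(w[...,2]>lo)&(w[...,2]<hi)
        p=w[m]; 
        if len(p): print(c,n,len(p),np.round(p.mean(0),4),"min",np.round(np.percentile(p,3,axis=0),4),"max",np.round(np.percentile(p,97,axis=0),4))
    # far end of sill (red / black) towards +y
    m=(f[...,0]>f[...,1]+40)&(f[...,0]>f[...,2]+30)&(np.abs(w[...,0]-.56)<.04)&(np.abs(w[...,1]+.12)<.11)&(w[...,2]>.035)&(w[...,2]<.07)
    p=w[m]; print("red sill",len(p),np.round(np.percentile(p,[2,50,98],axis=0),4).tolist())
E
```

```text
scene silver 214 [ 0.5586 -0.0872  0.0973] min [ 0.5407 -0.1115  0.0931] max [ 0.5767 -0.0681  0.1021]
scene green 156 [ 0.6204 -0.0842  0.0571] min [ 0.603  -0.1005  0.0547] max [ 0.638  -0.0671  0.0611]
red sill 159 [[0.5517, -0.1877, 0.0509], [0.5719, -0.1113, 0.0569], [0.5772, -0.0509, 0.0642]]
top silver 82 [ 0.5593 -0.0756  0.0967] min [ 0.5412 -0.0842  0.0932] max [ 0.5752 -0.0677  0.1018]
top green 77 [ 0.6189 -0.0834  0.0567] min [ 0.6019 -0.0999  0.0549] max [ 0.6357 -0.069   0.0594]
red sill 26 [[0.5424, -0.0649, 0.053], [0.5486, -0.054, 0.0572], [0.5738, -0.0511, 0.062]]
```

>>> play_rows(
  increments=[20, 0, 0.5, 10, 0, 0, -0.8, 20, 0, 0.5, 10, 0, 0, 0, 20, 0, 0, 8, 0, 0, 0, 20, 0, 0, 4, 0, 0, 0, 20, 0, 0, 0, 0, 0, 0],
)

```text
clock: 7.88
eef_pos: [0.5598, -0.1199, 0.0454]
ee_rot: [2.253, 2.188, 0.008]
wrist_force: [-0.7, 0.4, -1.9]
width: 0.0254
```

```bash
python3 - <<'E'
from h import *
go(557,-123.5,38,88.2)
E
```

```text
t 7.88 pos [ 559.8 -119.9   45.4] yaw 88.3 w 25.4 F [-0.7  0.4 -1.9]
shift [-3.7 -2.7  7.3] rows>= 0.2 turn [ 0.22 -0.18  0.13] rows>= 0.0 shift after turn [-3.7 -2.7  7.4]
```

>>> play_rows(
  increments=[20, -3, -2.5, 2, 0, 0, 0, 20, -1, -1, 2, 0, 0, 0, 20, 0, 0, 1.5, 0, 0, 0, 20, 0, 0, 0, 0, 0, 0],
)

```text
clock: 8.22
eef_pos: [0.5556, -0.1243, 0.0389]
ee_rot: [2.254, 2.188, 0.007]
wrist_force: [-0.5, -0.8, -2.3]
width: 0.0253
```

```bash
python3 - <<'E'
from h import *
go(557,-123.5,38,88.2)
E
```

```text
t 8.22 pos [ 555.6 -124.3   38.9] yaw 88.3 w 25.3 F [-0.5 -0.8 -2.3]
shift [0.9 1.4 0.9] rows>= 0.0 turn [ 0.18 -0.17  0.11] rows>= 0.0 shift after turn [0.9 1.4 0.9]
```

>>> play_rows(
  increments=[20, 0.5, 0.8, 1.5, 0, 0, 0, 20, 0, 0, 0.5, 0, 0, 0, 20, 0, 0, 0, 0, 0, 0, 38, 0, 0, 0, 0, 0, 0, 38, 0, 0, 0, 0, 0, 0, 38, 0, 0, 0, 0, 0, 0],
)

```text
clock: 8.72
eef_pos: [0.5577, -0.124, 0.0383]
ee_rot: [2.253, 2.187, 0.01]
wrist_force: [0.7, -0.3, 0.1]
width: 0.038
```

```bash
python3 - <<'E'
from h import *
go(557,-123.5,38,88.2)
E
```

```text
t 8.72 pos [ 557.7 -124.    38.3] yaw 88.3 w 38.0 F [ 0.7 -0.3  0.1]
shift [ 0.5 -0.7  0.2] rows>= 0.0 turn [ 0.34 -0.18  0.11] rows>= 0.1 shift after turn [ 0.5 -0.7  0.3]
```

>>> play_rows(
  increments=[38, 0, 0, -10, 0, 0, 0, 38, 0, 0, -15, 0, 0, 0, 38, 0, 0, -20, 0, 0, 0, 38, 0, 0, -25, 0, 0, 0, 60, 0, 0, -25, 0, 0, 0, 60, 0, 0, 0, 0, 0, 0],
)

```text
clock: 9.22
eef_pos: [0.5566, -0.1248, 0.1399]
ee_rot: [2.254, 2.186, 0.008]
wrist_force: [0.5, -0.1, 1.0]
width: 0.0596
```

```bash
python3 - <<'E'
from h import *
go(463,296,135,43)
E
```

```text
t 9.22 pos [ 556.6 -124.8  139.9] yaw 88.2 w 59.6 F [ 0.5 -0.1  1. ]
shift [ 417.7 -106.4    5.3] rows>= 10.8 turn [ 0.2  -0.23 45.25] rows>= 6.5 shift after turn [ 218.5 -371.6    4.9]
```

>>> play_rows(
  increments=[60, 36, -9, 0, 0, 0, 0, 60, 36, -9, 0, 0, 0, 0, 60, 36, -9, 0, 0, 0, 0, 60, 36, -9, 0, 0, 0, 0, 60, 36, -9, 0, 0, 0, 0, 60, 36, -9, 0, 0, 0, 0, 60, 36, -9, 0, 0, 0, 0, 60, 36, -9, 0, 0, 0, 0, 60, 36, -9, 0, 0, 0, 0, 60, 30, -8, 0, 0, 0, 0, 60, 24, -6, 0, 0, 0, 3, 60, 12, -3, 0, 0, 0, 6, 60, 0, 0, 0, 0, 0, 7, 60, 0, 0, 0, 0, 0, 7, 60, 0, 0, 0, 0, 0, 7, 60, 0, 0, 0, 0, 0, 7, 60, 0, 0, 0, 0, 0, 5, 60, 0, 0, 0, 0, 0, 3],
)

```text
clock: 10.72
eef_pos: [0.4705, 0.2864, 0.1539]
ee_rot: [2.94, 1.103, 0.04]
wrist_force: [-0.2, 0.1, -1.0]
width: 0.06
```

```bash
python3 - <<'E'
from h import *
go(463,296,80,43)
s=snap("scene"); w=cloud(s)
for n,cx,lo,hi in(("silver",.557,.0505,.065),("green",.618,.0505,.065)):
    m=(np.abs(w[...,0]-cx)<.03)&(w[...,1]>-.12)&(w[...,1]<-.03)&(w[...,2]>lo)&(w[...,2]<hi)
    p=w[m]; print(n,len(p),np.round(p.mean(0),4),np.round(np.percentile(p,3,axis=0),4),np.round(np.percentile(p,97,axis=0),4))
E
```

```text
t 10.72 pos [470.5 286.4 153.9] yaw 41.1 w 60.0 F [-0.2  0.1 -1. ]
shift [ -1.  -12.9  73.8] rows>= 1.9 turn [ 0.59 -1.33 -1.87] rows>= 0.3 shift after turn [  1.1 -12.2  73.9]
silver 219 [ 0.5594 -0.0898  0.0557] [ 0.542  -0.1155  0.051 ] [ 0.5761 -0.0697  0.0608]
green 238 [ 0.6208 -0.0885  0.0556] [ 0.6033 -0.117   0.0509] [ 0.6379 -0.0677  0.0603]
```

>>> play_rows(
  increments=[60, 0, -5, 18, 0.6, -1.3, -1.5, 60, 0, -4, 20, 0, 0, 0, 60, 0, -2, 20, 0, 0, 0, 60, 0, 0, 10, 0, 0, 0, 60, 0, 0, 0, 0, 0, 0],
)

```text
clock: 11.18
eef_pos: [0.4653, 0.2958, 0.0874]
ee_rot: [-2.922, -1.148, -0.009]
wrist_force: [-0.1, 0.2, -0.7]
width: 0.0595
```

```bash
python3 - <<'E'
from h import *
go(463,296,33,43)
E
```

```text
t 11.18 pos [465.3 295.8  87.4] yaw 42.9 w 59.5 F [-0.1  0.2 -0.7]
shift [-1.9 -1.7 54.4] rows>= 1.4 turn [-0.02 -0.35 -0.1 ] rows>= 0.1 shift after turn [-1.6 -1.7 54.4]
```

>>> play_rows(
  increments=[60, -1, -1, 14, 0, 0, 0, 60, -1, -1, 14, 0, 0, 0, 60, 0, 0, 12, 0, 0, 0, 60, 0, 0, 7, 0, 0, 0, 60, 0, 0, 3, 0, 0, 0, 60, 0, 0, 0, 0, 0, 0],
)

```text
clock: 11.68
eef_pos: [0.4656, 0.2967, 0.0397]
ee_rot: [-2.919, -1.151, -0.016]
wrist_force: [-0.5, -0.5, 0.6]
width: 0.0598
```

```bash
python3 - <<'E'
from h import *
go(463,296,33,43)
E
```

```text
t 11.68 pos [465.6 296.7  39.7] yaw 43.0 w 59.8 F [-0.5 -0.5  0.6]
shift [-2.4 -1.3  6.6] rows>= 0.2 turn [ 0.02 -0.63  0.03] rows>= 0.1 shift after turn [-2.3 -1.3  6.7]
```

>>> play_rows(
  increments=[60, -2, -1, 5, 0, -0.6, 0, 60, -1, -0.5, 2, 0, 0, 0, 60, 0, 0, 0, 0, 0, 0, 20, 0, 0, 0, 0, 0, 0, 20, 0, 0, 0, 0, 0, 0, 20, 0, 0, 0, 0, 0, 0, 20, 0, 0, 0, 0, 0, 0, 20, 0, 0, 0, 0, 0, 0],
)

```text
clock: 12.35
eef_pos: [0.4635, 0.2965, 0.0347]
ee_rot: [-2.922, -1.152, -0.004]
wrist_force: [0.4, 0.5, -3.1]
width: 0.0251
```

```bash
python3 - <<'E'
from h import *
go(463,296,33,43)
E
```

```text
t 12.35 pos [463.5 296.5  34.7] yaw 43.0 w 25.1 F [ 0.4  0.5 -3.1]
shift [-0.7 -0.   1.7] rows>= 0.0 turn [ 0.02 -0.17  0.03] rows>= 0.0 shift after turn [-0.7 -0.   1.7]
```

>>> play_rows(
  increments=[20, 0, 0, -10, 0, 0, 0, 20, 0, 0, -20, 0, 0, 0, 20, 0, 0, -25, 0, 0, 0, 20, 0, 0, -25, 0, 0, 0, 20, 0, 0, -10, 0, 0, 0],
)

```text
clock: 12.77
eef_pos: [0.461, 0.2942, 0.1265]
ee_rot: [2.92, 1.151, -0.007]
wrist_force: [0.1, 0.5, -1.5]
width: 0.0253
```

```bash
python3 - <<'E'
from h import *
go(495,-110,125,88.2)
E
```

```text
t 12.77 pos [461.  294.2 126.5] yaw 43.0 w 25.3 F [ 0.1  0.5 -1.5]
shift [-250.8  318.8    3.2] rows>= 10.1 turn [ -0.08   0.31 -45.19] rows>= 6.5 shift after turn [-402.9   46.7    1.5]
```

>>> play_rows(
  increments=[20, -10, 12, 0, 0, 0, 0, 20, -20, 25.5, 0, 0, 0, 0, 20, -20, 25.5, 0, 0, 0, 0, 20, -20, 25.5, 0, 0, 0, 0, 20, -20, 25.5, 0, 0, 0, 0, 20, -20, 25.5, 0, 0, 0, 0, 20, -20, 25.5, 0, 0, 0, 0, 20, -20, 25.5, 0, 0, 0, 0, 20, -20, 25.5, 0, 0, 0, 0, 20, -20, 25.5, 0, 0, 0, 0, 20, -20, 25.5, 0, 0, 0, 0, 20, -14, 18, 0, 0, 0, -3, 20, -8, 10, 0, 0, 0, -5, 20, 0, 0, 0, 0, 0, -6, 20, 0, 0, 0, 0, 0, -6, 20, 0, 0, 0, 0, 0, -6, 20, 0, 0, 0, 0, 0, -6, 20, 0, 0, 0, 0, 0, -6, 20, 0, 0, 0, 0, 0, -4, 20, 0, 0, 0, 0, 0, -2],
)

```text
clock: 14.43
eef_pos: [0.4833, -0.107, 0.1208]
ee_rot: [-2.242, -2.191, 0.012]
wrist_force: [-0.4, 0.4, -1.7]
width: 0.0248
```

```bash
python3 - <<'E'
from h import *
go(495,-121.5,80,88.2)
E
```

```text
t 14.43 pos [ 483.3 -107.   120.8] yaw 88.7 w 24.8 F [-0.4  0.4 -1.7]
shift [-14.2  12.5  40.7] rows>= 1.1 turn [-0.57  0.04  0.5 ] rows>= 0.1 shift after turn [-14.2  12.2  40.8]
```

>>> play_rows(
  increments=[20, -5, 5, 6, -0.5, 0, 0.4, 20, -5, 4, 12, 0, 0, 0, 20, -3, 2, 12, 0, 0, 0, 20, 0, 0, 8, 0, 0, 0, 20, 0, 0, 0, 0, 0, 0],
)

```text
clock: 14.85
eef_pos: [0.4926, -0.1235, 0.0785]
ee_rot: [2.261, 2.181, -0.001]
wrist_force: [0.9, 0.5, -2.1]
width: 0.0253
```

```bash
python3 - <<'E'
from h import *
go(495,-121.5,60,88.2)
zt=manip.state()["eef_pos"][2]-.0317+.05
for c in("scene","top"):
    s=snap(c); w=cloud(s); f=s["frame"].astype(int)
    for n,cx,lo,hi in(("blue",.495,zt-.004,zt+.008),("silver",.557,.0505,.065),("green",.618,.0505,.065)):
        m=(np.abs(w[...,0]-cx)<.03)&(w[...,1]>-.12)&(w[...,1]<-.03)&(w[...,2]>lo)&(w[...,2]<hi)
        p=w[m]
        if len(p): print(c,n,len(p),np.round(p.mean(0),4),np.round(np.percentile(p,3,axis=0),4),np.round(np.percentile(p,97,axis=0),4))
E
```

```text
t 14.85 pos [ 492.6 -123.5   78.5] yaw 87.9 w 25.3 F [ 0.9  0.5 -2.1]
shift [ 2.1  2.3 18.5] rows>= 0.5 turn [-0.02  0.04 -0.28] rows>= 0.0 shift after turn [ 2.1  2.3 18.5]
scene blue 181 [ 0.4945 -0.0892  0.0964] [ 0.4772 -0.112   0.0931] [ 0.512  -0.071   0.1012]
scene silver 221 [ 0.5594 -0.0897  0.0556] [ 0.5405 -0.1169  0.0511] [ 0.577  -0.0696  0.0601]
scene green 237 [ 0.6211 -0.0884  0.0555] [ 0.6021 -0.1176  0.0509] [ 0.6384 -0.0674  0.0609]
top blue 102 [ 0.4938 -0.0814  0.0961] [ 0.4762 -0.0931  0.0931] [ 0.5108 -0.0718  0.1   ]
top silver 158 [ 0.5573 -0.0871  0.055 ] [ 0.5407 -0.1054  0.0512] [ 0.5739 -0.0707  0.0594]
top green 166 [ 0.6192 -0.0865  0.055 ] [ 0.6022 -0.1112  0.0514] [ 0.6361 -0.0692  0.0594]
```

>>> play_rows(
  increments=[20, 1, 1.5, 10, 0, 0, 0, 20, 0, 1, 10, 0, 0, 0, 20, 0, 0, 8, 0, 0, 0, 20, 0, 0, 4, 0, 0, 0, 20, 0, 0, 0, 0, 0, 0],
)

```text
clock: 15.37
eef_pos: [0.4971, -0.1217, 0.046]
ee_rot: [2.258, 2.18, 0.004]
wrist_force: [-0.1, -0.4, -1.9]
width: 0.0253
```

```bash
python3 - <<'E'
from h import *
go(495.5,-121.5,38.7,88.2)
E
```

```text
t 15.37 pos [ 497.1 -121.7   46. ] yaw 88.0 w 25.3 F [-0.1 -0.4 -1.9]
shift [ 0.1 -1.6  7.2] rows>= 0.2 turn [ 0.21  0.   -0.23] rows>= 0.0 shift after turn [ 0.1 -1.6  7.3]
```

>>> play_rows(
  increments=[20, 0, -1, 3, 0, 0, 0, 20, 0, 0, 2.5, 0, 0, 0, 20, 0, 0, 1.5, 0, 0, 0, 20, 0, 0, 0, 0, 0, 0],
)

```text
clock: 15.7
eef_pos: [0.4962, -0.1217, 0.0385]
ee_rot: [2.259, 2.18, 0.004]
wrist_force: [-0.2, -0.2, -0.1]
width: 0.0247
```

```bash
python3 - <<'E'
from h import *
go(495.5,-121.5,38.7,88.2)
E
```

```text
t 15.7 pos [ 496.2 -121.7   38.5] yaw 88.0 w 24.7 F [-0.2 -0.2 -0.1]
shift [ 0.2 -0.7 -0.2] rows>= 0.0 turn [ 0.21 -0.   -0.23] rows>= 0.0 shift after turn [ 0.2 -0.7 -0.2]
```

>>> play_rows(
  increments=[38, 0, 0, 0, 0, 0, 0, 38, 0, 0, 0, 0, 0, 0, 38, 0, 0, 0, 0, 0, 0, 38, 0, 0, -10, 0, 0, 0, 38, 0, 0, -15, 0, 0, 0, 38, 0, 0, -20, 0, 0, 0, 38, 0, 0, -25, 0, 0, 0, 38, 0, 0, -20, 0, 0, 0, 20, 0, 0, -5, 0, 0, 0],
)

```text
clock: 16.45
eef_pos: [0.4954, -0.1227, 0.1404]
ee_rot: [2.26, 2.177, 0.003]
wrist_force: [0.2, 0.7, 0.2]
width: 0.027
```

```bash
python3 - <<'E'
from h import *
go(430,-300,135,88.2)
for c in("scene","top"):
    s=snap(c); w=cloud(s)
    for n,cx,lo,hi in(("blue",.495,.0505,.065),("silver",.557,.0505,.065),("green",.618,.0505,.065)):
        m=(np.abs(w[...,0]-cx)<.03)&(w[...,1]>-.12)&(w[...,1]<-.03)&(w[...,2]>lo)&(w[...,2]<hi)
        p=w[m]
        if len(p): print(c,n,len(p),np.round(p.mean(0),4),np.round(np.percentile(p,3,axis=0),4),np.round(np.percentile(p,97,axis=0),4))
    print("knob",fit(w,(.47,-.34),.03,.045,.07))
E
```

```text
t 16.45 pos [ 495.4 -122.7  140.4] yaw 87.9 w 27.0 F [0.2 0.7 0.2]
shift [-179.6  -58.8    5.3] rows>= 4.7 turn [ 0.22  0.07 -0.33] rows>= 0.1 shift after turn [-179.3  -59.8    5.4]
scene blue 196 [ 0.4986 -0.0895  0.0556] [ 0.4811 -0.1168  0.0509] [ 0.516  -0.0695  0.0604]
scene silver 208 [ 0.5592 -0.0891  0.0559] [ 0.5412 -0.1162  0.0513] [ 0.576  -0.0698  0.0605]
scene green 233 [ 0.6207 -0.0879  0.0554] [ 0.6026 -0.1146  0.0509] [ 0.6377 -0.0674  0.0603]
knob {'n': 46, 'c': (472, -340), 'size': (14, 14), 'ang': np.float64(102.0), 'pca': np.float64(41.2), 'mean': [474.0, -338.0, 58.0], 'zmed': np.float64(60.1)}
top blue 155 [ 0.4964 -0.0858  0.0552] [ 0.4797 -0.1028  0.0515] [ 0.5127 -0.0696  0.0596]
top silver 158 [ 0.5571 -0.0876  0.055 ] [ 0.5406 -0.1099  0.0509] [ 0.574  -0.0708  0.0603]
top green 175 [ 0.6189 -0.0883  0.0549] [ 0.6021 -0.1168  0.0511] [ 0.6362 -0.0692  0.0597]
knob {'n': 28, 'c': (469, -340), 'size': (12, 11), 'ang': np.float64(86.9), 'pca': np.float64(81.5), 'mean': [469.0, -339.0, 59.0], 'zmed': np.float64(61.2)}
```

>>> play_rows(
  increments=[0, -28, -8, 0, 0, 0, 0, 0, -36, -10, 0, 0, 0, 0, 0, -36, -10, 0, 0, 0, 0, 0, -36, -10, 0, 0, 0, 0, 0, -34, -10, 0, 0, 0, 0, 0, -24, -8, 0, 0, 0, 4, 0, -10, 0, 0, 0, 0, 6, 0, 0, 0, 0, 0, 0, 7, 0, 0, 0, 0, 0, 0, 7, 0, 0, 0, 0, 0, 0, 7, 0, 0, 0, 0, 0, 0, 7, 0, 0, 0, 0, 0, 0, 7, 0, 0, 0, 0, 0, 0, 7, 0, 0, 0, 0, 0, 0, 7, 0, 0, 0, 0, 0, 0, 7, 0, 0, 0, 0, 0, 0, 5, 0, 0, 0, 0, 0, 0, 4, 0, 0, 0, 0, 0, 0, 0],
)

```text
clock: 18.05
eef_pos: [0.4172, -0.329, 0.1194]
ee_rot: [-3.12, -0.31, 0.034]
wrist_force: [-0.3, 0.1, -0.6]
width: 0.0
```

```bash
python3 - <<'E'
from h import *
go(432,-345.5,52,7.8)
E
```

```text
t 18.05 pos [ 417.2 -329.   119.4] yaw 11.3 w 0.0 F [-0.3  0.1 -0.6]
shift [12.7 19.6 67. ] rows>= 1.8 turn [-0.41  1.21  3.53] rows>= 0.5 shift after turn [12.4 18.4 67.4]
```

>>> play_rows(
  increments=[0, 3, 9, 14, -0.4, 1.2, 3, 0, 2, 8, 18, 0, 0, 0, 0, 2, 0, 18, 0, 0, 0, 0, 1, 0, 10, 0, 0, 0, 0, 0, 0, 3, 0, 0, 0, 0, 0, 0, 0, 0, 0, 0],
)

```text
clock: 18.55
eef_pos: [0.4262, -0.3437, 0.0502]
ee_rot: [-3.131, -0.245, 0.007]
wrist_force: [-0.6, -0.1, 0.2]
width: 0.0003
```

```bash
cat >> h.py <<'E'
P=np.array([453.7,-209.3])
def push(theta,gap=18):
    t=np.radians(theta); k=P+131*np.array([np.cos(t),np.sin(t)]); c=k-gap*np.array([-np.sin(t),np.cos(t)])
    print("theta",theta,"knob",np.round(k),"tcp",np.round(c,1)); go(c[0],c[1],52,theta+90)
E
python3 - <<'E'
from h import *
for t in (-82,-60,-40): push(t)
E
```

```text
theta -82 knob [ 472. -339.] tcp [ 454.1 -341.5]
t 18.55 pos [ 426.2 -343.7   50.2] yaw 8.9 w 0.3 F [-0.6 -0.1  0.2]
shift [27.9  2.2 -2. ] rows>= 0.7 turn [-0.09  0.24  0.95] rows>= 0.1 shift after turn [27.9  1.7 -1.8]
theta -60 knob [ 519. -323.] tcp [ 503.6 -331.7]
t 18.55 pos [ 426.2 -343.7   50.2] yaw 8.9 w 0.3 F [-0.6 -0.1  0.2]
shift [78.3  0.2 -2.2] rows>= 2.0 turn [ -0.14   0.22 -21.05] rows>= 3.0 shift after turn [73.  28.3 -1.8]
theta -40 knob [ 554. -294.] tcp [ 542.5 -307.3]
t 18.55 pos [ 426.2 -343.7   50.2] yaw 8.9 w 0.3 F [-0.6 -0.1  0.2]
shift [120.5 -17.9  -2.3] rows>= 3.0 turn [ -0.18   0.19 -41.05] rows>= 5.9 shift after turn [102.7  65.6  -1.8]
```

>>> play_rows(
  increments=[0, 9, 0.7, 0, 0, 0, 0, 0, 9, 0.7, 0, 0, 0, 0, 0, 8, 0.5, 0, 0, 0, 0, 0, 10, 1.4, 0, 0, 0, -4.4, 0, 10, 1.4, 0, 0, 0, -4.4, 0, 10, 1.4, 0, 0, 0, -4.4, 0, 10, 1.4, 0, 0, 0, -4.4, 0, 8, 1.2, 0, 0, 0, -4],
)

```text
clock: 19.22
eef_pos: [0.5089, -0.3327, 0.0544]
ee_rot: [3.022, 0.855, 0.0]
wrist_force: [-0.2, -1.1, -0.0]
width: 0.0001
```

```bash
python3 - <<'E'
from h import *
for t in (-60,-50,-40): push(t)
s=snap("scene"); w=cloud(s); print(np.round(s["world_from_camera"],2)[0])
for c in ("scene","top"):
    s=snap(c); w=cloud(s); f=s["frame"].astype(int)
    red=(f[...,0]>120)&(f[...,1]<70)&(f[...,2]<80)&(np.hypot(w[...,0]-.4537,w[...,1]+.2093)<.2)&(w[...,2]>.012)&(w[...,2]<.036)&(w[...,1]<-.2)
    p=w[red]; d=p[:,:2]-P/1000; print(c,len(p),np.round(np.percentile(np.degrees(np.arctan2(d[:,1],d[:,0])),[10,50,90]),1))
E
```

```text
theta -60 knob [ 519. -323.] tcp [ 503.6 -331.7]
t 19.22 pos [ 508.9 -332.7   54.4] yaw 31.6 w 0.1 F [-0.2 -1.1 -0. ]
shift [-4.1 -3.6  2.4] rows>= 0.1 turn [0.05 0.01 1.58] rows>= 0.2 shift after turn [-4.2 -3.5  2.4]
theta -50 knob [ 538. -310.] tcp [ 524.1 -321.2]
t 19.22 pos [ 508.9 -332.7   54.4] yaw 31.6 w 0.1 F [-0.2 -1.1 -0. ]
shift [18.9 -1.8  2.4] rows>= 0.5 turn [ 0.05  0.01 -8.42] rows>= 1.2 shift after turn [19.   1.   2.4]
theta -40 knob [ 554. -294.] tcp [ 542.5 -307.3]
t 19.22 pos [ 508.9 -332.7   54.4] yaw 31.6 w 0.1 F [-0.2 -1.1 -0. ]
shift [41.9 -4.   2.4] rows>= 1.1 turn [  0.05   0.02 -18.42] rows>= 2.6 shift after turn [41.   9.4  2.4]
[-0.12 -0.85  0.52  1.24]
scene 146 [-60.6 -56.4 -50.2]
top 68 [-58.8 -56.5 -54.2]
```

>>> play_rows(
  increments=[0, 10, 0, 0.6, 0, 0, -4.5, 0, 10, 0.5, 0.6, 0, 0, -4.5, 0, 10, 0.8, 0.6, 0, 0, -4.5, 0, 10, 1.2, 0.5, 0, 0, -4.8, 0, 11, 1.4, 0, 0, 0, -5, 0, 11, 1.4, 0, 0, 0, -5, 0, 9, 1.2, 0, 0, 0, -4],
)

```text
clock: 19.95
eef_pos: [0.56, -0.2917, 0.0535]
ee_rot: [2.673, 1.644, -0.006]
wrist_force: [-0.7, -0.1, -0.6]
width: 0.0
```

```bash
cat > g.py <<'E'
from h import *
def gate():
  for c in ("scene","top"):
    s=snap(c); w=cloud(s); f=s["frame"].astype(int)
    red=(f[...,0]>120)&(f[...,1]<70)&(f[...,2]<80)&(np.hypot(w[...,0]-.4537,w[...,1]+.2093)<.2)&(w[...,2]>.012)&(w[...,2]<.036)&(w[...,1]<-.19)
    p=w[red]; d=p[:,:2]-P/1000; print(c,len(p),np.round(np.percentile(np.degrees(np.arctan2(d[:,1],d[:,0])),[10,50,90]),1))
    if len(p)>20:
        vx,vy,_,_=cv2.fitLine((p[:,:2]*1000).astype(np.float32),cv2.DIST_HUBER,0,1,1).ravel(); print(" bar dir",np.degrees(np.arctan2(vy,vx)).round(1))
E
python3 - <<'E'
from g import *
for t in (-20,-10,-2): push(t)
gate()
E
```

```text
theta -20 knob [ 577. -254.] tcp [ 570.6 -271. ]
t 19.95 pos [ 560.  -291.7   53.5] yaw 63.2 w 0.0 F [-0.7 -0.1 -0.6]
shift [23.3  0.2  1.4] rows>= 0.6 turn [ 0.02  0.3  -6.8 ] rows>= 1.0 shift after turn [23.1  2.9  1.5]
theta -10 knob [ 583. -232.] tcp [ 579.6 -249.8]
t 19.95 pos [ 560.  -291.7   53.5] yaw 63.2 w 0.0 F [-0.7 -0.1 -0.6]
shift [46.3 -1.4  1.3] rows>= 1.2 turn [-1.00e-02  3.00e-01 -1.68e+01] rows>= 2.4 shift after turn [44.7 12.   1.5]
theta -2 knob [ 585. -214.] tcp [ 584.  -231.9]
t 19.95 pos [ 560.  -291.7   53.5] yaw 63.2 w 0.0 F [-0.7 -0.1 -0.6]
shift [64.2 -5.6  1.2] rows>= 1.6 turn [ -0.03   0.3  -24.8 ] rows>= 3.5 shift after turn [60.6 21.9  1.5]
scene 143 [-33.1 -29.2 -24.1]
 bar dir -29.1
top 86 [-29.3 -27.1 -25.2]
 bar dir -28.1
```

>>> play_rows(
  increments=[0, 10, 0, 0.5, 0, 0, -4.3, 0, 10, 0.4, 0.5, 0, 0, -4.3, 0, 10, 0.8, 0.3, 0, 0, -4.3, 0, 10, 1.2, 0, 0, 0, -4.3, 0, 7, 1, 0, 0, 0, -3.5, 0, 4, 0.6, 0, 0, 0, -2, 0, 0, 0, 0, 0, 0, 0],
)

```text
clock: 20.63
eef_pos: [0.5764, -0.2492, 0.053]
ee_rot: [2.319, 2.112, -0.012]
wrist_force: [0.0, 0.3, -0.4]
width: -0.0
```

```bash
python3 - <<'E'
from g import *
push(-1.8)
gate()
E
```

```text
theta -1.8 knob [ 585. -213.] tcp [ 584.1 -231.4]
t 20.63 pos [ 576.4 -249.2   53. ] yaw 84.6 w -0.0 F [ 0.   0.3 -0.4]
shift [18.5  6.   0.9] rows>= 0.5 turn [-0.09  0.49 -3.57] rows>= 0.5 shift after turn [18.1  7.1  1. ]
scene 146 [-13.8  -8.9  -4. ]
 bar dir -8.9
top 58 [-9.7 -8.3 -7.3]
 bar dir -7.8
```

>>> play_rows(
  increments=[0, 5, 2, 0, 0, 0.4, -2, 0, 5, 2, 0, 0, 0, -1.5, 0, 4, 1, 0, 0, 0, 0, 0, 0, 0, 0, 0, 0, 0],
)

```text
clock: 21.07
eef_pos: [0.5805, -0.2391, 0.0529]
ee_rot: [2.271, 2.17, -0.007]
wrist_force: [0.2, -0.7, 0.1]
width: 0.0001
```

```bash
python3 - <<'E'
from g import *
push(-1.8)
gate()
E
```

```text
theta -1.8 knob [ 585. -213.] tcp [ 584.1 -231.4]
t 21.07 pos [ 580.5 -239.1   52.9] yaw 87.4 w 0.1 F [ 0.2 -0.7  0.1]
shift [7.9 3.3 0.9] rows>= 0.2 turn [-0.16  0.21 -0.81] rows>= 0.1 shift after turn [7.8 3.4 0.9]
scene 142 [-8.6 -4.5  0.6]
 bar dir -4.7
top 58 [-5.3 -3.9 -2.7]
 bar dir -4.0
```

>>> play_rows(
  increments=[0, 3, 1, 0, 0, 0, -0.5, 0, 3, 1, 0, 0, 0, 0, 0, 2.5, 0.5, 0, 0, 0, 0, 0, 2, 0, 0, 0, 0, 0],
)

```text
clock: 21.5
eef_pos: [0.582, -0.2341, 0.0532]
ee_rot: [2.263, 2.171, -0.015]
wrist_force: [2.5, -8.0, -5.5]
width: 0.0001
```

```bash
python3 - <<'E'
from g import *
push(-1.8)
gate()
E
```

```text
theta -1.8 knob [ 585. -213.] tcp [ 584.1 -231.4]
t 21.5 pos [ 582.  -234.1   53.2] yaw 87.6 w 0.1 F [ 2.5 -8.  -5.5]
shift [2.8 1.9 1.2] rows>= 0.1 turn [-0.16  0.61 -0.59] rows>= 0.1 shift after turn [2.7 2.  1.2]
scene 141 [-6.9 -2.3  3. ]
 bar dir -2.3
top 51 [-2.8 -1.7 -0.7]
 bar dir -2.0
```

Force of 8 N at the stop and the bar reads −2.0° to −2.3° against a tray yaw of −1.8°, so it is shut. Backing off and lifting clear.

>>> play_rows(
  increments=[0, -6, 0, 0, 0, 0, 0, 0, -15, 0, 0, 0, 0, 0, 0, -20, 0, -5, 0, 0, 0, 0, -15, 0, -20, 0, 0, 0, 0, 0, 0, -35, 0, 0, 0, 0, 0, 0, -35, 0, 0, 0, 0, -20, -20, -20, 0, 0, 0, 0, -30, -20, -10, 0, 0, 0, 0, -30, -10, 0, 0, 0, 0, 0, 0, 0, 0, 0, 0, 0],
)

```text
clock: 22.43
eef_pos: [0.5236, -0.377, 0.1857]
ee_rot: [2.262, 2.174, -0.017]
wrist_force: [-1.7, -1.4, -0.6]
width: -0.0004
```

```bash
python3 - <<'E'
from g import *
go(0,0,0,90); gate()
ims=[]
for c,sl in(("scene",(slice(130,290),slice(90,250))),("top",(slice(150,290),slice(270,410)))):
    s=snap(c); w=cloud(s); ims.append(cv2.resize(s["frame"][sl],(400,400),interpolation=2)[...,::-1])
    for n,cx in(("blue",.495),("silver",.557),("green",.618)):
        m=(np.abs(w[...,0]-cx)<.03)&(w[...,1]>-.12)&(w[...,1]<-.03)&(w[...,2]>.0505)&(w[...,2]<.065)
        p=w[m]
        if len(p): print(c,n,len(p),np.round(p.mean(0),4),np.round(np.percentile(p,97,axis=0),4), fit(w,(cx,-.12),.085,.046,.07)["pca"] if 0 else "")
cv2.imwrite("pics/c.png",np.hstack(ims))
E
```

```text
t 22.43 pos [ 523.6 -377.   185.7] yaw 87.7 w -0.4 F [-1.7 -1.4 -0.6]
shift [ 357.9 -537.3  184.4] rows>= 16.8 turn [-0.29  0.61 -2.28] rows>= 0.3 shift after turn [ 377.  -523.6  185.7]
scene 185 [-5.8 -2.9 -1. ]
 bar dir -2.5
top 188 [-4.2 -1.4  2.2]
 bar dir -2.3
scene blue 198 [ 0.4989 -0.0893  0.0558] [ 0.5164 -0.07    0.0602] 
scene silver 223 [ 0.5591 -0.0901  0.0555] [ 0.5763 -0.0697  0.0604] 
scene green 235 [ 0.6208 -0.0882  0.0555] [ 0.6373 -0.0678  0.0607] 
top blue 179 [ 0.4956 -0.0892  0.0548] [ 0.5125 -0.0696  0.0589] 
top silver 160 [ 0.5572 -0.0886  0.0547] [ 0.574  -0.0709  0.0585] 
top green 163 [ 0.6193 -0.0873  0.055 ] [ 0.6365 -0.0693  0.0595]
```

View pics/c.png

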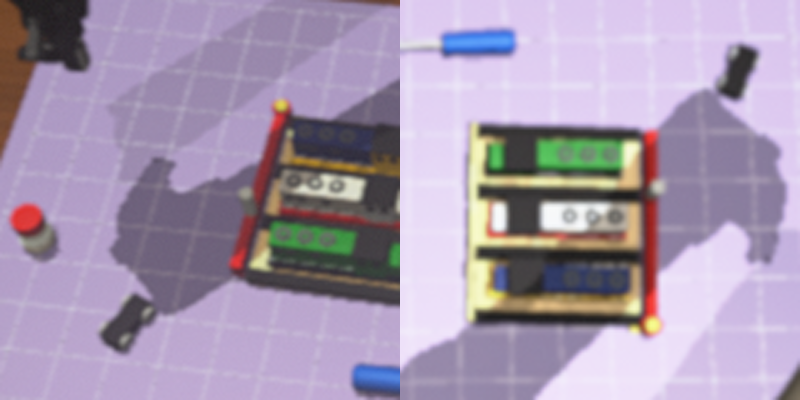

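The pictures show all three shells upright in their lanes with cabs at the closed end. The red gate lies along the open ends, the fingers touch nothing, and the jar, bogie and screwdriver look undisturbed.

>>> play_rows(
  increments=[0, 0, 0, 0, 0, 0, 0, 0, 0, 0, 0, 0, 0, 0, 0, 0, 0, 0, 0, 0, 0],
)

```text
clock: 22.88
eef_pos: [0.5299, -0.3656, 0.1818]
ee_rot: [-2.248, -2.19, 0.012]
wrist_force: [-0.0, -0.3, -0.0]
width: 0.0003
```

```bash
python3 -c "
from cell import manip
print(manip.hand_in())"
```

```text
the job is handed in; nothing more can be done
None
```

The silver shell now lies in the middle lane and the blue shell in the near lane, both with cabs to the closed end and both released. I then swung the gate shut by pushing its knob and backed the arm clear. The job was handed in at about 23 s; no verdict was reported.

- **Shells:** In the last pictures the blue, silver and green cabs sit 60 to 62 mm apart across the lanes, against 62 mm nominal. Lengthwise they agree within about 2 mm, and all three cab roofs are at the same height. That leaves each shell within about 2 mm of its place.
- **Gate:** It met its stop at about 8 N. The bar reads −2.3° to −2.5°, against a tray yaw of about −1.8°, so it is within roughly 0.01 rad of shut (limit 0.08).
- **Other things:** The green shell measures the same as before, and the last picture shows the jar, bogie and screwdriver apparently undisturbed. The glue bottle was outside that crop and I did not check it again, though the arm stayed well above it.
- **Disagreement:** The two cameras differed by 2 to 5 mm in x throughout, so I judged placings within one camera.

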